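# Press the lid pins of a terminal box home crosswise

### The job

Close the lid of the grey terminal box by pressing its four black lid pins fully home with the fingertips, one after another and crosswise so that the lid gasket is squeezed evenly: seen from the end with the two cable glands, first the near left pin, then the far right, then the near right, and last the far left. Press gently, without banging on the box, and do not lift the box or shift it on the bench. Leave the screwdriver on the lid and everything else on the bench where it is.

Things in the scene. Friction and masses are not known exactly. Their poses are not given: they have to be found in the camera images.
- box: Grey plastic box, loose on the bench, 180 x 130 x 78 mm (lid 184 x 134), about 0.9 kg, turned any way. Two black cable glands stick 33 mm out of one short end. Origin: centre of its underside; x points from the gland end to the plain end, z up. Seen from the gland end: near is -x, far +x, left +y, right -y. Lid top at z = 78 mm, pins at x = +-74, y = +-49 mm.
- pin_near_left_top (a point): Centre of the top of the near left lid pin's head (x = -74, y = 49 mm of the box), axes as the box; it goes down with the pin: 91 mm above the bench when the pin is fully out, 83 mm when home. The head is a black disc 18 mm across and 5 mm thick on a 9 mm shank.
- pin_near_left (a joint): How far the near left lid pin is pushed in, m: 0 fully out (head 8 mm above the lid), 0.008 fully home (head lying on the lid; pressed on, the lid gives on its gasket, about 1 mm per 6 N, at most 5 mm). It slides straight down against about 7 N of friction and stays where it is left; it starts 0 to 2 mm in.
- pin_far_right_top (a point): Centre of the top of the far right lid pin's head (x = 74, y = -49 mm of the box), axes as the box; it goes down with the pin: 91 mm above the bench when the pin is fully out, 83 mm when home. The head is a black disc 18 mm across and 5 mm thick on a 9 mm shank.
- pin_far_right (a joint): How far the far right lid pin is pushed in, m: 0 fully out (head 8 mm above the lid), 0.008 fully home (head lying on the lid; pressed on, the lid gives on its gasket, about 1 mm per 6 N, at most 5 mm). It slides straight down against about 7 N of friction and stays where it is left; it starts 0 to 2 mm in.
- pin_near_right_top (a point): Centre of the top of the near right lid pin's head (x = -74, y = -49 mm of the box), axes as the box; it goes down with the pin: 91 mm above the bench when the pin is fully out, 83 mm when home. The head is a black disc 18 mm across and 5 mm thick on a 9 mm shank.
- pin_near_right (a joint): How far the near right lid pin is pushed in, m: 0 fully out (head 8 mm above the lid), 0.008 fully home (head lying on the lid; pressed on, the lid gives on its gasket, about 1 mm per 6 N, at most 5 mm). It slides straight down against about 7 N of friction and stays where it is left; it starts 0 to 2 mm in.
- pin_far_left_top (a point): Centre of the top of the far left lid pin's head (x = 74, y = 49 mm of the box), axes as the box; it goes down with the pin: 91 mm above the bench when the pin is fully out, 83 mm when home. The head is a black disc 18 mm across and 5 mm thick on a 9 mm shank.
- pin_far_left (a joint): How far the far left lid pin is pushed in, m: 0 fully out (head 8 mm above the lid), 0.008 fully home (head lying on the lid; pressed on, the lid gives on its gasket, about 1 mm per 6 N, at most 5 mm). It slides straight down against about 7 N of friction and stays where it is left; it starts 0 to 2 mm in.
- screwdriver: Small terminal screwdriver lying loose on the middle of the box lid, 120 mm long, 21 mm wide and 19 mm high at the black and green grip. Origin: underside, at the shank end of the grip; x along the shank.
- pliers: Pliers with red handles lying flat on the bench beside the box, about 156 mm long, 60 mm wide, 14 mm high. Origin: on the bench side near the middle; x towards the jaws.
- spare_gland: Spare black cable gland standing on the bench beside the box, 33 mm across, 42 mm high. Origin: centre of its underside.
- tape_roll: Roll of pale tape lying flat on the bench beyond the box's plain end, 92 mm across, 19 mm high. Origin: centre of its underside.
- spray_can: Spray can with a red cap, 66 mm across, 190 mm high, standing on the bench to the left. Origin: centre of its underside.
- cup: White ceramic cup without handle, 72 mm across, 60 mm high, standing on the bench to the right. Origin: centre of its underside.

How it is judged (in metres and radians):
On the way, in this order (a step that is already met when the one before it is completed fails the run):
1. the near left pin is home, the later ones still out (value of joint pin_near_left above 0.0066 m and value of joint each of pin_far_right, pin_near_right, pin_far_left below 0.005 m), for 0.1 s.
2. the far right pin is home, the pins before it too, the later ones still out (value of joint each of pin_near_left, pin_far_right above 0.0066 m and value of joint each of pin_near_right, pin_far_left below 0.005 m), for 0.1 s.
3. the near right pin is home, the pins before it too, the later ones still out (value of joint each of pin_near_left, pin_far_right, pin_near_right above 0.0066 m and value of joint pin_far_left below 0.005 m), for 0.1 s.
4. the far left pin is home, and so all four (value of joint each of pin_near_left, pin_far_right, pin_near_right, pin_far_left above 0.0066 m), for 0.1 s.
At the end, for the whole second after the job is handed in: All four pins pushed in by at least 6.6 of their 8 mm; the box upright, at rest and within 15 mm of where it stood; the screwdriver and the other loose things within 20 mm of where they lay (all of step 4 and distance of box from where it was at the start of the episode below 0.015 m and angle between box's own z axis and vertical below 0.05 rad and linear speed of box below 0.02 m/s and distance of each of screwdriver, pliers, spare_gland, tape_roll, spray_can, cup from where it was at the start of the episode below 0.02 m); the robot touches nothing.
It fails at once if a pin is pushed more than half in before its turn ((value of joint pin_far_right above 0.005 m and value of joint pin_near_left below 0.006 m) or (value of joint pin_near_right above 0.005 m and value of joint pin_far_right below 0.006 m) or (value of joint pin_far_left above 0.005 m and value of joint pin_near_right below 0.006 m)).
It fails at once if the box is struck or pressed harder than 40 N (contact force between the fingers and box above 40 N).
It fails at once if something other than the fingers presses on the box (contact force between the arm and box above 2 N).
It fails at once if the box is lifted, tipped or shifted more than 15 mm (height (world z) of box above 0.006 m or angle between box's own z axis and vertical above 0.08 rad or distance of box from where it was at the start of the episode above 0.015 m).
It fails at once if a bystander is lifted or moved more than 20 mm (distance of any of screwdriver, pliers, spare_gland, tape_roll, spray_can, cup from where it was at the start of the episode above 0.02 m).
It also fails if it takes over 48 s, if anything falls off the work surface, if the arm or the gripper's body presses on something with over 40 N, if the wrist force passes 120 N, or if a joint passes its speed limit or range.

### The arm

A 6-joint arm with a two-finger parallel gripper is mounted at the origin on the work surface. World frame = base frame: x ahead of the robot, y to its left, z up, the work surface at z = 0. Lengths are in mm, angles in rad, forces in N, time in s.
With the tool pointing down it reaches from about 350 to 875 mm from the base axis. Payload 4.2 kg.
Tool frame: the origin (TCP) lies between the finger pads; the fingertips stand 11 mm ahead of it and the grasp point (between the pads) lies 8 mm behind it; z points along the fingers, y is the direction in which the jaws open and shut (so a half turn about z gives the same grasp; the last joint's range is limited). The gripper opens to 85 mm and grips with 20 to 120 N. Pads are 22 mm wide; open, the fingers measure 114 mm over their backs; the gripper's body (76 mm by 85 mm) begins 54 mm behind the grasp point. The pads swing forward as they close: fully open they stand 13 mm farther back than shut.
Start: joints at [-0.998, 0.385, 0.008, 0, -1.194, -0.259], TCP at [192.937, -594.453, 242.312] pointing down, gripper open.
Joint ranges: [-3.14, 3.14], [-1.21, 2.06], [-1.07, 1.41], [-3.16, 2.05], [-2.99, -0.16], [-3.1, 3.1]. Speed limits (rad/s): [2.79, 2.79, 3.14, 3.14, 3.14, 3.14].

### API

Orientations are given as a unit quaternion [x, y, z, w].
In Python, from bench import * gives the robot as it stands.
- The arm moves only by the tool servo_tool, never from a script. Its argument "rows" is a list of rows, each a list of 7 numbers: the opening, from 0 (shut) to 1 (fully open), then the shift along the tool's x, y, z in cm, then the turn, a rotation vector about the tool's x, y, z in degrees. A call has 1 to 12 rows; each row shifts and turns the commanded pose from where the row before left it, along the tool's axes as they then stand; what a row does not reach is not made up. A row lasts 1/10 s, in which the tool goes at most 50 mm and 8.59 degrees, less where a joint would pass 70% of its speed; a pose out of reach is approached as far as the arm can. A call is refused whole if a number of a shift passes 5 or a number of a turn 8.59, either way. A call with a gripper value outside its range is refused whole. The fingers move at their own pace and stop on an object; the grip force is fixed at half the most. Time passes only in rows, so rows that do not move let the fingers close. It gives the time, the measured TCP pose, the force and the opening at its end, in the units of the state.
- read_state(): the state, without advancing time (a new reading comes with each control period).
- get_image(name): name is "scene" or "top" or "wrist"; returns a dict with "image" (400x640x3 uint8, red, green, blue), "mtx" (3x3 intrinsics, pixels), "k1" (the pictures are not rectified: a ray, as slopes to the right and down, at radius r is drawn at 1 + k1 r^2 times it, then the intrinsics apply), "extrinsics" (4x4, takes a point from camera to world coordinates). Camera axes: x right, y up, looking along -z (the intrinsics and any distortion apply to the point x, -y, -z); pixel columns grow to the right and rows downward; lengths in mm; the calibration is good to about 2 mm. A picture is of the moment at which its call begins. There is no depth.
- job_done(): hands the job in, once; it reports no verdict.
The state is a dict: "clock": time; "joints": joint angles; "joint_vel": joint speeds; "joint_efforts": joint torques, N m; "position": TCP position; "ee_rot": TCP orientation; "contact_force": force on the tool from outside, world axes, zero at the start; "wrist_torque": the same for the moment, N m; "gripper_width": finger opening in mm.
Only numpy, scipy, OpenCV 4.12 (cv2) and the standard library are available. Lean on these libraries where they do the work, as an engineer would, in place of code of your own. Each camera call takes 0.05 s, during which the arm holds its last target. There are 200 camera calls.

## Working session

There is one attempt and no reset: what is moved stays moved. The work goes in short steps, Python scripts to look and compute and a tool call to move; the robot and the scene stay as the last step left them, time stands still between calls to the robot, and variables do not carry over. Pictures are saved under pics/ and viewed, about 8 in all and at most 12, crops included, and the job is handed in when it is done.

Besides the shell and the picture viewer there is one more tool, called after "Emit:" as name(argument=value, ...), one argument or row to a line, values as JSON. servo_tool: Moves the arm, as the interface text tells. Its arguments: {"type":"object","properties":{"rows":{"type":"array","items":{"type":"array","items":{"type":"number"}}}},"required":["rows"]}

```bash
mkdir -p pics; python3 - <<'E'
from bench import *
import cv2
s=read_state();print(s)
for n in("top","scene"):
    d=get_image(n);cv2.imwrite(f"pics/{n}0.png",d["image"][:,:,::-1]);print(n,d["mtx"],d["k1"],d["extrinsics"])
E
```

```text
{'clock': 0.0, 'joints': array([-9.98376327e-01,  3.85587179e-01,  6.63543663e-03, -4.96818738e-04,
       -1.19399407e+00, -2.58610299e-01]), 'joint_vel': array([-1.35528849e-03, -1.30861437e-04,  5.35261403e-05,  2.82943619e-04,
       -5.01741778e-04,  1.39956188e-03]), 'joint_efforts': array([-6.61009312e-05, -3.92284834e+01,  1.88397521e+01,  4.18626890e+00,
       -4.74471730e-03,  1.72896875e-05]), 'position': array([ 192.78393764, -593.94382839,  241.20715216]), 'ee_rot': array([-1.56171213e-01,  9.87729388e-01,  1.07649149e-03, -2.22594790e-04]), 'contact_force': array([-0.09722639,  0.67599621, -1.07385245]), 'wrist_torque': array([-0.0034007 ,  0.08108512,  0.01965325]), 'gripper_width': 85.56814672554174}
top [[375.19127091   0.         318.04541388]
 [  0.         375.19127091 204.97838198]
 [  0.           0.           1.        ]] -0.00020422045807357182 [[ 2.30650067e-02  9.72010546e-01 -2.33802275e-01  3.35500009e+02]
 [-9.99728024e-01  2.16188868e-02 -8.74648326e-03 -9.61397896e+00]
 [-3.44712905e-03  2.33940425e-01  9.72244823e-01  1.07059307e+03]
 [ 0.00000000e+00  0.00000000e+00  0.00000000e+00  1.00000000e+00]]
scene [[411.6586755    0.         318.38529074]
 [  0.         411.6586755  198.44691047]
 [  0.           0.           1.        ]] 0.035529312462038345 [[-5.46073958e-01 -6.22915238e-01  5.60160547e-01  1.14636947e+03]
 [ 8.37704485e-01 -4.00139376e-01  3.71671462e-01  3.72330591e+02]
 [-7.37752492e-03  6.72209109e-01  7.40324582e-01  8.91092679e+02]
 [ 0.00000000e+00  0.00000000e+00  0.00000000e+00  1.00000000e+00]]
```

View pics/top0.png

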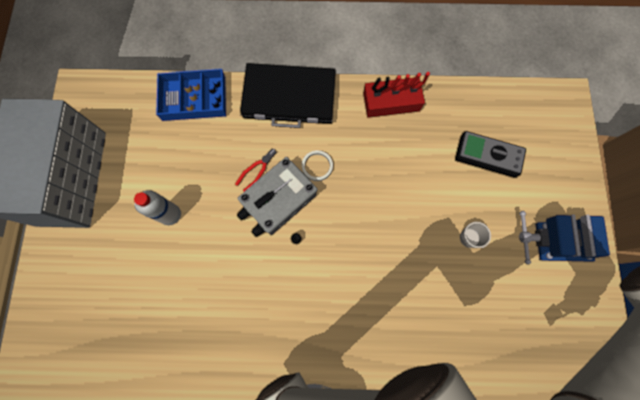

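View pics/scene0.png

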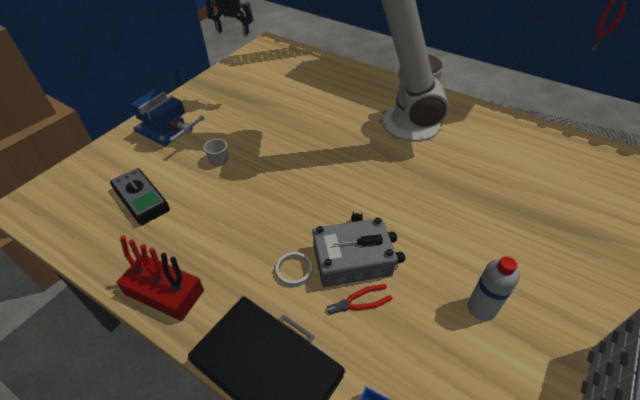

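Top view: box around (278,195), glands at lower left (243,211) and (258,230); the scene view agrees. Next I locate the dark pin heads in both views.

```bash
cat > h.py <<'E'
from bench import *
import numpy as np, cv2
def ray(d,uv):
    m=d["mtx"];q=np.array([(uv[0]-m[0,2])/m[0,0],(uv[1]-m[1,2])/m[1,1]]);p=q.copy()
    for _ in range(10): p=q/(1+d["k1"]*(p@p))
    E=np.array(d["extrinsics"]);return E[:3,3],E[:3,:3]@np.array([p[0],-p[1],-1])
def onz(d,uv,z):
    o,r=ray(d,uv);return o+r*(z-o[2])/r[2]
def proj(d,P):
    E=np.array(d["extrinsics"]);c=E[:3,:3].T@(np.array(P,float)-E[:3,3]);p=np.array([c[0],-c[1]])/-c[2]
    p=p*(1+d["k1"]*(p@p));m=d["mtx"];return p*[m[0,0],m[1,1]]+[m[0,2],m[1,2]]
def dark(d,box,t=40,lo=4,hi=400):
    u0,v0,u1,v1=box;g=d["image"][v0:v1,u0:u1].max(2)
    n,l,st,c=cv2.connectedComponentsWithStats((g<t).astype(np.uint8))
    return [(c[i]+[u0,v0],st[i,4],st[i,2:4]) for i in range(1,n) if lo<st[i,4]<hi]
E
python3 - <<'E'
from h import *
for n,b in(("top",(220,140,335,250)),("scene",(295,200,420,295))):
    d=get_image(n);u0,v0,u1,v1=b
    cv2.imwrite(f"pics/{n}1.png",cv2.resize(d["image"][v0:v1,u0:u1,::-1],None,fx=5,fy=5,interpolation=cv2.INTER_CUBIC))
    for c,a,w in dark(d,b,45): print(n,c.round(1),a,w,onz(d,c,89).round(1))
E
```

```text
top [285.1 162.1] 14 [5 5] [691.6  93.1  89. ]
top [309.  187.4] 14 [5 5] [620.3  25.   89. ]
top [264.1 199.2] 133 [19 16] [584.5 145.4  89. ]
top [244.5 197.1] 19 [6 5] [589.2 198.8  89. ]
top [311.3 197.3] 11 [6 6] [592.6  18.   89. ]
top [299.4 208. ] 8 [5 5] [562.1  49.2  89. ]
top [243.  213.7] 77 [12 11] [543.1 199.6  89. ]
top [286.8 219. ] 6 [5 5] [531.2  81.6  89. ]
top [268.4 222.9] 15 [5 5] [519.5 130.2  89. ]
top [257.6 230.3] 78 [11 11] [499.1 157.9  89. ]
top [275.  229.5] 8 [7 6] [502.2 111.7  89. ]
top [295.9 238. ] 68 [9 9] [480.7  55.4  89. ]
scene [356.2 217.3] 67 [10  8] [541.6  85.   89. ]
scene [377.  220.7] 25 [7 6] [523.2 134.3  89. ]
scene [319.1 229.7] 26 [7 6] [625.4  27.8  89. ]
scene [392.2 236.3] 54 [ 8 10] [546.6 187.7  89. ]
scene [369.6 240.3] 230 [25 11] [586.6 147.5  89. ]
scene [388.7 252.6] 30 [7 6] [594.1 202.   89. ]
scene [399.9 257.3] 65 [10 11] [591.7 229.6  89. ]
scene [327.1 262.4] 33 [7 7] [695.3  95.2  89. ]
```

View pics/top1.png

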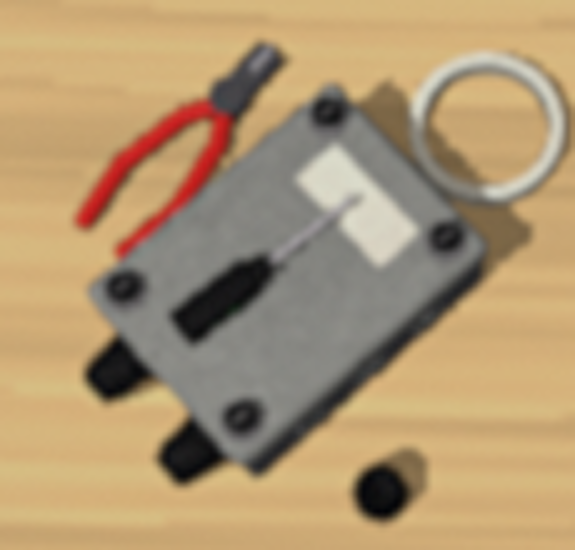

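Pins from both views (rays at z=89) agree within 5 mm: NL≈(592,200), NR≈(521,132), FL≈(694,94), FR≈(623,26). The spacings come out at 97.8 and 147.2 mm, where 98 and 148 are expected. Now I move above the box for a close look, closing the fingers on the way.

Emit:
servo_tool(
  rows=[
    [0, -1.5, 1.4, -1.5, 0, 0, 0],
    [0, -3.3, 3, -0.6, 0, 0, 0],
    [0, -3.4, 3.03, -0.5, 0, 0, 0],
    [0, -3.4, 3.03, -0.5, 0, 0, 0],
    [0, -3.4, 3.03, -0.5, 0, 0, 0],
    [0, -3.4, 3.03, -0.5, 0, 0, 0],
    [0, -3.4, 3.03, -0.5, 0, 0, 0],
    [0, -3.4, 3.03, -0.5, 0, 0, 0],
    [0, -3.4, 3.03, -0.5, 0, 0, 0],
    [0, -3.4, 3.03, -0.5, 0, 0, 0],
    [0, -3.4, 3.03, 0, 0, 0, 0],
    [0, -3.4, 3.03, 0, 0, 0, 0],
  ],
)

```text
clock: 1.4
position: [455.4, -142.8, 303.7]
ee_rot: [-0.156, 0.988, -0.0, 0.0]
contact_force: [0.9, -0.7, -0.2]
gripper_width: 0.3
```

Emit:
servo_tool(
  rows=[
    [0, -3.4, 3.03, 0, 0, 0, 0],
    [0, -3.4, 3.03, 0, 0, 0, 0],
    [0, -3.4, 3.03, 0, 0, 0, 0],
    [0, -3.4, 3.03, 0, 0, 0, 0],
    [0, -3.4, 3.03, 0, 0, 0, 0],
    [0, -3.4, 3, 0, 0, 0, 0],
    [0, -2, 1.8, 0, 0, 0, 0],
    [0, 0, 0, 0, 0, 0, 0],
    [0, 0, 0, 0, 0, 0, 0],
  ],
)

```text
clock: 2.3
position: [606.1, 114.6, 302.5]
ee_rot: [-0.157, 0.988, -0.0, -0.001]
contact_force: [0.4, -1.1, 0.0]
gripper_width: -0.3
```

```bash
python3 - <<'E'
from h import *
s=read_state();print(s["position"],s["ee_rot"],s["joints"],s["contact_force"],s["gripper_width"])
d=get_image("wrist");cv2.imwrite("pics/w0.png",d["image"][:,:,::-1]);print(d["extrinsics"],d["mtx"],d["k1"])
for n,p in dict(NL=(592,200),NR=(521,132),FL=(694,94),FR=(623,26)).items(): print(n,proj(d,(*p,89)).round(1))
for c,a,w in dark(d,(0,0,640,400),45,60,3000): print(c.round(1),a,w,onz(d,c,89).round(1))
E
```

```text
[606.13335071 114.61502935 302.47621489] [-1.56673472e-01  9.87650052e-01 -1.91630423e-04 -8.72304936e-04] [ 4.48857101e-01  3.38570712e-01  8.88677053e-02 -1.38590092e-04
 -1.32287447e+00 -1.70497593e+00] [ 0.40282398 -1.08436827  0.02578693] -0.2670473476464344
[[-3.10415497e-01 -9.04919049e-01 -2.91142120e-01  5.31758485e+02]
 [ 9.50600837e-01 -2.95664926e-01 -9.45531592e-02  9.13296112e+01]
 [-5.17558592e-04 -3.06110709e-01  9.51995780e-01  4.34621559e+02]
 [ 0.00000000e+00  0.00000000e+00  0.00000000e+00  1.00000000e+00]] [[332.99520269   0.         324.80502204]
 [  0.         332.99520269 195.21083307]
 [  0.           0.           1.        ]] 0.0039228592511627945
NL [403.9 177.3]
NR [367.4  90.6]
FL [282.7 232.2]
FR [238.8 154.6]
[599.8 219.4] 518 [23 43] [569.3 425.3  89. ]
[  9.7 317.1] 107 [17 17] [ 907.8 -194.1   89. ]
[ 23.1 342. ] 1010 [59 52] [ 941.5 -176.7   89. ]
[622.1 357.8] 70 [15 14] [727.6 557.4  89. ]
```

View pics/w0.png

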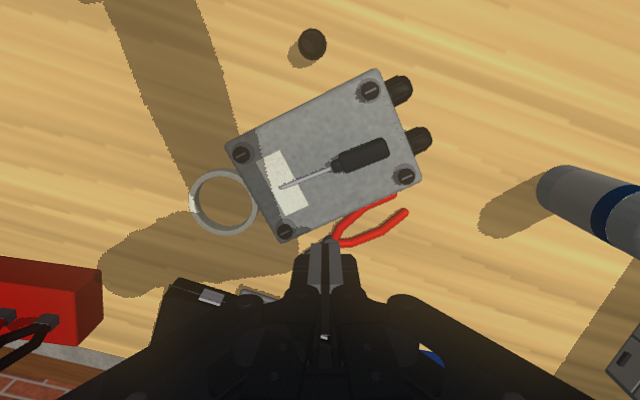

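The wrist view shows heads at about NL (406,177), NR (369,91), FL (286,232) and FR (241,154), within 3 px of the predictions. I'll refine this with blobs and a rectangle fit.

```bash
python3 - <<'E'
from h import *
d=get_image("wrist");g=d["image"].max(2)
W=[]
for u,v in((406,177),(241,154),(369,91),(286,232)):
    m=(g[v-14:v+15,u-14:u+15]<75).astype(np.uint8)
    m=cv2.morphologyEx(m,cv2.MORPH_CLOSE,np.ones((5,5)))
    n,l,st,c=cv2.connectedComponentsWithStats(m);i=1+np.argmin(np.hypot(*(c[1:]-14).T))
    p=onz(d,c[i]+[u-14,v-14],88);W.append(p[:2]);print((c[i]+[u-14,v-14]).round(1),st[i],p.round(1))
M=np.array([[-74,49],[74,-49],[-74,-49],[74,49]],float)
T=np.array([[591.6,200.4],[622.9,26.4],[521.4,132.3],[693.5,94.2]])
for A in(np.array(W),T):
    a=A-A.mean(0);th=np.arctan2((M[:,0]*a[:,1]-M[:,1]*a[:,0]).sum(),(M*a).sum())
    R=np.array([[np.cos(th),-np.sin(th)],[np.sin(th),np.cos(th)]]);F=M@R.T+A.mean(0)
    print(A.mean(0),np.degrees(th));print(F.round(1),np.abs(F-A).max().round(1))
E
```

```text
[406.  176.1] [  6   6  17  16 213] [590.3 201.4  88. ]
[241.5 154.5] [  6   6  18  18 256] [622.3  27.7  88. ]
[369.7  90.7] [  6   5  18  19 259] [520.2 133.8  88. ]
[285.3 230.4] [  5   0  20  22 254] [691.6  95.5  88. ]
[606.10583229 114.61160806] -46.0819337697261
[[590.1 201.9]
 [622.1  27.3]
 [519.5 133.9]
 [692.7  95.3]] 1.1
[607.35  113.325] -46.14291116856254
[[591.4 200.6]
 [623.3  26. ]
 [520.7 132.7]
 [694.   93.9]] 0.7
```

Emit:
servo_tool(
  rows=[
    [0, -0.25, 1.74, 1, 0, 0, 0],
    [0, -0.25, 1.74, 2.8, 0, 0, 0],
    [0, -0.25, 1.74, 3, 0, 0, 0],
    [0, -0.25, 1.74, 3, 0, 0, 0],
    [0, -0.23, 1.75, 3, 0, 0, 0],
    [0, 0, 0, 2.5, 0, 0, 0],
    [0, 0, 0, 1.5, 0, 0, 0],
    [0, 0, 0, 1.2, 0, 0, 0],
    [0, 0, 0, 0, 0, 0, 0],
    [0, 0, 0, 0, 0, 0, 0],
  ],
)

```text
clock: 3.4
position: [591.5, 200.8, 124.0]
ee_rot: [-0.156, 0.988, 0.0, 0.001]
contact_force: [-0.7, -0.3, 0.4]
gripper_width: 0.3
```

```bash
python3 - <<'E'
from h import *
s=read_state();print(s["position"],s["contact_force"])
d=get_image("wrist");cv2.imwrite("pics/w1.png",cv2.resize(d["image"][130:330,200:520,::-1],None,fx=2.2,fy=2.2));
E
```

```text
[591.47717008 200.82160558 123.97037684] [-0.69779075 -0.28638495  0.3964553 ]
```

View pics/w1.png

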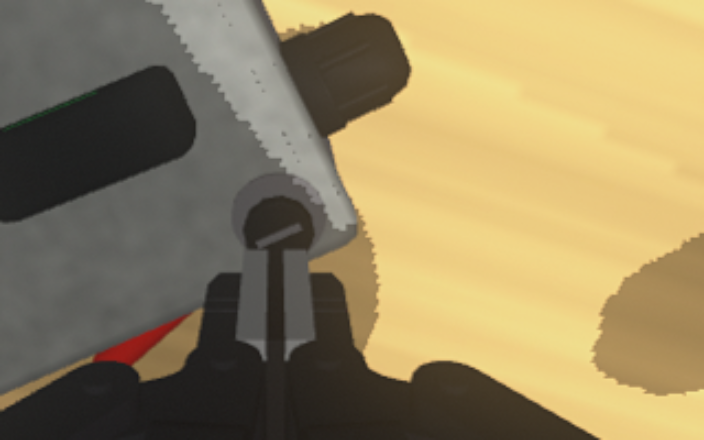

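The crop shows the shut fingertips in line with the NL pin head at about (278,228) in the crop. Descending onto it.

Emit:
servo_tool(
  rows=[
    [0, 0, 0, 0.8, 0, 0, 0],
    [0, 0, 0, 0.7, 0, 0, 0],
    [0, 0, 0, 0.4, 0, 0, 0],
    [0, 0, 0, 0.15, 0, 0, 0],
    [0, 0, 0, 0.15, 0, 0, 0],
    [0, 0, 0, 0.15, 0, 0, 0],
    [0, 0, 0, 0.1, 0, 0, 0],
    [0, 0, 0, 0.1, 0, 0, 0],
    [0, 0, 0, 0, 0, 0, 0],
  ],
)

```text
clock: 4.35
position: [591.4, 201.0, 99.0]
ee_rot: [-0.157, 0.988, -0.0, 0.0]
contact_force: [-1.4, -0.1, 5.0]
gripper_width: 0.0
```

Emit:
servo_tool(
  rows=[
    [0, 0, 0, 0.1, 0, 0, 0],
    [0, 0, 0, 0.1, 0, 0, 0],
    [0, 0, 0, 0.1, 0, 0, 0],
    [0, 0, 0, 0.1, 0, 0, 0],
    [0, 0, 0, 0, 0, 0, 0],
  ],
)

```text
clock: 4.85
position: [591.4, 201.0, 95.3]
ee_rot: [-0.157, 0.988, 0.0, 0.001]
contact_force: [-3.3, 0.3, 6.4]
gripper_width: -0.2
```

Emit:
servo_tool(
  rows=[
    [0, 0, 0, 0.1, 0, 0, 0],
    [0, 0, 0, 0.05, 0, 0, 0],
    [0, 0, 0, 0, 0, 0, 0],
  ],
)

```text
clock: 5.15
position: [591.4, 201.0, 93.8]
ee_rot: [-0.156, 0.988, 0.0, 0.001]
contact_force: [-2.7, 0.2, 6.6]
gripper_width: 0.1
```

Emit:
servo_tool(
  rows=[
    [0, 0, 0, 0.1, 0, 0, 0],
    [0, 0, 0, 0, 0, 0, 0],
  ],
)

```text
clock: 5.35
position: [591.4, 201.0, 92.8]
ee_rot: [-0.156, 0.988, 0.0, 0.001]
contact_force: [-1.8, -0.4, 6.5]
gripper_width: 0.1
```

Emit:
servo_tool(
  rows=[
    [0, 0, 0, 0.1, 0, 0, 0],
    [0, 0, 0, 0, 0, 0, 0],
  ],
)

```text
clock: 5.55
position: [591.4, 201.0, 92.1]
ee_rot: [-0.157, 0.988, -0.0, 0.001]
contact_force: [-3.6, -1.2, 8.6]
gripper_width: -0.0
```

Emit:
servo_tool(
  rows=[
    [0, 0, 0, 0.1, 0, 0, 0],
    [0, 0, 0, 0, 0, 0, 0],
  ],
)

```text
clock: 5.75
position: [591.4, 201.0, 91.7]
ee_rot: [-0.157, 0.988, -0.0, 0.001]
contact_force: [-4.4, -0.4, 11.9]
gripper_width: 0.1
```

Emit:
servo_tool(
  rows=[
    [0, 0, 0, 0.1, 0, 0, 0],
    [0, 0, 0, 0, 0, 0, 0],
  ],
)

```text
clock: 5.95
position: [591.4, 201.0, 91.2]
ee_rot: [-0.157, 0.988, -0.0, 0.001]
contact_force: [-4.4, -1.6, 12.8]
gripper_width: -0.2
```

Emit:
servo_tool(
  rows=[
    [0, 0, 0, 0.15, 0, 0, 0],
    [0, 0, 0, 0, 0, 0, 0],
    [0, 0, 0, 0, 0, 0, 0],
  ],
)

```text
clock: 6.25
position: [591.5, 201.0, 90.6]
ee_rot: [-0.157, 0.988, -0.0, 0.001]
contact_force: [-7.2, -1.0, 16.0]
gripper_width: -0.1
```

```bash
python3 - <<'E'
from h import *
for _ in range(3):
    s=read_state();print(s["position"],s["contact_force"]);get_image("wrist")
d=get_image("scene");cv2.imwrite("pics/s2.png",cv2.resize(d["image"][190:300,290:430,::-1],None,fx=5,fy=5,interpolation=cv2.INTER_CUBIC))
E
```

```text
[591.45891873 201.01636572  90.62006368] [-7.23112383 -1.01134265 16.01283474]
[591.46476265 201.01122651  90.61021029] [-6.82098446 -1.39843273 16.73247652]
[591.45404414 201.01377082  90.60621044] [-6.86007776 -0.81295526 16.26659985]
```

NL: a plateau at about 6.5 N, then a steady rise to 16 N at about 5 N/mm, so it is seated on the gasket. Retract, cross above the screwdriver to the far right pin, and check there.

Emit:
servo_tool(
  rows=[
    [0, 0, 0, -0.4, 0, 0, 0],
    [0, 0, 0, -1.2, 0, 0, 0],
    [0, 0, 0, -2, 0, 0, 0],
    [0, 0.21, -1.54, -1.65, 0, 0, 0],
    [0, 0.4, -3, 0, 0, 0, 0],
    [0, 0.5, -3.5, 0, 0, 0, 0],
    [0, 0.5, -3.5, 0, 0, 0, 0],
    [0, 0.5, -3.5, 0, 0, 0, 0],
    [0, 0.3, -2.5, 0, 0, 0, 0],
    [0, 0, 0, 1, 0, 0, 0],
    [0, 0, 0, 1, 0, 0, 0],
    [0, 0, 0, 0, 0, 0, 0],
  ],
)

```text
clock: 7.65
position: [621.0, 27.1, 117.1]
ee_rot: [-0.156, 0.988, 0.0, -0.002]
contact_force: [0.3, -0.1, -0.7]
gripper_width: 0.0
```

```bash
python3 - <<'E'
from h import *
s=read_state();print(s["position"],s["contact_force"])
d=get_image("wrist");a=cv2.resize(d["image"][130:330,200:440,::-1],None,fx=2,fy=2)
d=get_image("scene");b=cv2.resize(d["image"][205:285,295:415,::-1],None,fx=2.6,fy=5,interpolation=cv2.INTER_CUBIC)
cv2.imwrite("pics/c2.png",np.hstack([a,b]))
E
```

```text
[621.04056927  27.05898189 117.12092247] [ 0.30246874 -0.14579851 -0.66148064]
```

View pics/c2.png

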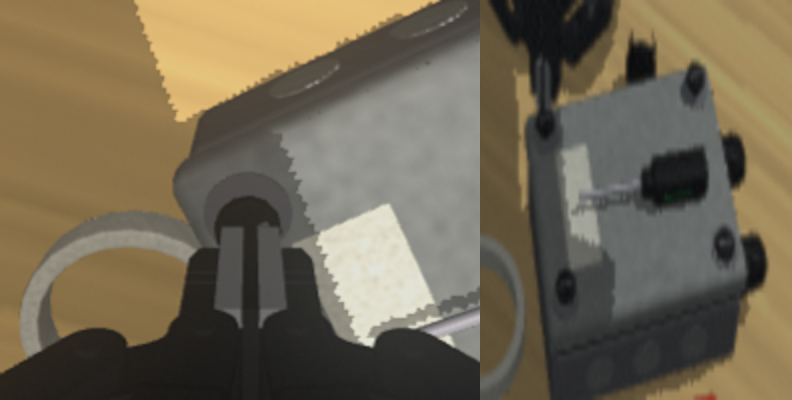

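The tips are over the FR head, and the screwdriver and box look untouched. Pressing FR.

Emit:
servo_tool(
  rows=[
    [0, -0.1, 0, 0.6, 0, 0, 0],
    [0, 0, 0, 0.5, 0, 0, 0],
    [0, 0, 0, 0.2, 0, 0, 0],
    [0, 0, 0, 0.1, 0, 0, 0],
    [0, 0, 0, 0.1, 0, 0, 0],
    [0, 0, 0, 0.1, 0, 0, 0],
    [0, 0, 0, 0.1, 0, 0, 0],
    [0, 0, 0, 0.1, 0, 0, 0],
    [0, 0, 0, 0, 0, 0, 0],
  ],
)

```text
clock: 8.65
position: [623.3, 26.9, 101.2]
ee_rot: [-0.156, 0.988, 0.0, -0.0]
contact_force: [-0.7, 0.1, 0.3]
gripper_width: 0.1
```

Emit:
servo_tool(
  rows=[
    [0, 0, 0, 0.1, 0, 0, 0],
    [0, 0, 0, 0.1, 0, 0, 0],
    [0, 0, 0, 0.1, 0, 0, 0],
    [0, 0, 0, 0, 0, 0, 0],
  ],
)

```text
clock: 9.05
position: [623.5, 26.9, 99.5]
ee_rot: [-0.156, 0.988, -0.0, 0.0]
contact_force: [-2.4, -0.2, 6.4]
gripper_width: -0.2
```

Emit:
servo_tool(
  rows=[
    [0, 0, 0, 0.1, 0, 0, 0],
    [0, 0, 0, 0.1, 0, 0, 0],
    [0, 0, 0, 0, 0, 0, 0],
  ],
)

```text
clock: 9.35
position: [623.5, 26.9, 97.7]
ee_rot: [-0.156, 0.988, -0.0, 0.0]
contact_force: [-2.9, -0.3, 6.8]
gripper_width: 0.1
```

Emit:
servo_tool(
  rows=[
    [0, 0, 0, 0.1, 0, 0, 0],
    [0, 0, 0, 0.1, 0, 0, 0],
    [0, 0, 0, 0.1, 0, 0, 0],
    [0, 0, 0, 0.1, 0, 0, 0],
    [0, 0, 0, 0, 0, 0, 0],
  ],
)

```text
clock: 9.85
position: [623.5, 26.9, 93.7]
ee_rot: [-0.157, 0.988, -0.0, 0.0]
contact_force: [-2.6, -0.2, 5.4]
gripper_width: 0.0
```

Emit:
servo_tool(
  rows=[
    [0, 0, 0, 0.1, 0, 0, 0],
    [0, 0, 0, 0.1, 0, 0, 0],
    [0, 0, 0, 0, 0, 0, 0],
  ],
)

```text
clock: 10.15
position: [623.5, 26.9, 92.1]
ee_rot: [-0.157, 0.988, -0.0, 0.0]
contact_force: [-3.7, 0.9, 8.9]
gripper_width: -0.3
```

Emit:
servo_tool(
  rows=[
    [0, 0, 0, 0.1, 0, 0, 0],
    [0, 0, 0, 0.05, 0, 0, 0],
    [0, 0, 0, 0, 0, 0, 0],
  ],
)

```text
clock: 10.45
position: [623.6, 26.9, 91.5]
ee_rot: [-0.157, 0.988, -0.0, 0.001]
contact_force: [-4.1, 0.3, 11.4]
gripper_width: 0.2
```

Emit:
servo_tool(
  rows=[
    [0, 0, 0, 0.1, 0, 0, 0],
    [0, 0, 0, 0.1, 0, 0, 0],
    [0, 0, 0, 0.05, 0, 0, 0],
    [0, 0, 0, 0, 0, 0, 0],
    [0, 0, 0, 0, 0, 0, 0],
  ],
)

```text
clock: 10.95
position: [623.6, 26.9, 90.3]
ee_rot: [-0.157, 0.988, -0.001, 0.001]
contact_force: [-5.9, 0.4, 18.7]
gripper_width: -0.2
```

FR is seated in the same way (18.7 N). On to near right.

Emit:
servo_tool(
  rows=[
    [0, 0, 0, -0.4, 0, 0, 0],
    [0, 0, 0, -1.2, 0, 0, 0],
    [0, 0, 0, -1.6, 0, 0, 0],
    [0, 0.8, 1.62, 0, 0, 0, 0],
    [0, 1.6, 3.2, 0, 0, 0, 0],
    [0, 1.75, 3.6, 0, 0, 0, 0],
    [0, 1.6, 3.2, 0, 0, 0, 0],
    [0, 0.8, 1.7, 0, 0, 0, 0],
    [0, 0, 0, 0, 0, 0, 0],
    [0, 0, 0, 0, 0, 0, 0],
  ],
)

```text
clock: 11.95
position: [520.3, 133.8, 118.7]
ee_rot: [-0.157, 0.988, 0.0, 0.0]
contact_force: [0.8, -0.6, 0.6]
gripper_width: 0.3
```

```bash
python3 - <<'E'
from h import *
s=read_state();print(s["position"],s["contact_force"])
d=get_image("wrist");a=cv2.resize(d["image"][130:330,200:440,::-1],None,fx=2,fy=2)
d=get_image("scene");b=cv2.resize(d["image"][205:285,295:415,::-1],None,fx=2.6,fy=5,interpolation=cv2.INTER_CUBIC)
cv2.imwrite("pics/c3.png",np.hstack([a,b]))
E
```

```text
[520.25860629 133.75272392 118.65965457] [ 0.75614611 -0.62930383  0.5531355 ]
```

View pics/c3.png

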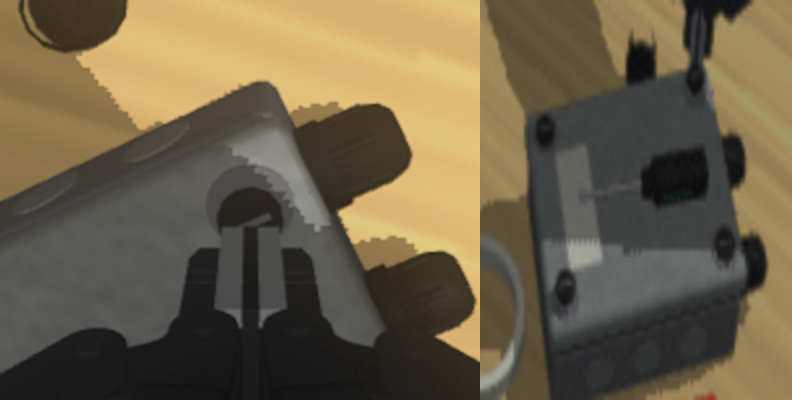

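The tips are aligned with the NR head and everything else is unmoved. Pressing NR.

Emit:
servo_tool(
  rows=[
    [0, 0, 0, 0.6, 0, 0, 0],
    [0, 0, 0, 0.5, 0, 0, 0],
    [0, 0, 0, 0.3, 0, 0, 0],
    [0, 0, 0, 0.1, 0, 0, 0],
    [0, 0, 0, 0.1, 0, 0, 0],
    [0, 0, 0, 0.1, 0, 0, 0],
    [0, 0, 0, 0.1, 0, 0, 0],
    [0, 0, 0, 0.1, 0, 0, 0],
    [0, 0, 0, 0, 0, 0, 0],
  ],
)

```text
clock: 12.95
position: [520.1, 133.5, 99.8]
ee_rot: [-0.156, 0.988, -0.0, 0.0]
contact_force: [-1.5, -0.4, 4.0]
gripper_width: -0.3
```

Emit:
servo_tool(
  rows=[
    [0, 0, 0, 0.1, 0, 0, 0],
    [0, 0, 0, 0.1, 0, 0, 0],
    [0, 0, 0, 0.1, 0, 0, 0],
    [0, 0, 0, 0, 0, 0, 0],
  ],
)

```text
clock: 13.35
position: [520.1, 133.5, 97.2]
ee_rot: [-0.156, 0.988, 0.0, 0.0]
contact_force: [-2.5, -0.4, 5.5]
gripper_width: -0.1
```

Emit:
servo_tool(
  rows=[
    [0, 0, 0, 0.1, 0, 0, 0],
    [0, 0, 0, 0.1, 0, 0, 0],
    [0, 0, 0, 0, 0, 0, 0],
  ],
)

```text
clock: 13.65
position: [520.1, 133.5, 95.2]
ee_rot: [-0.156, 0.988, 0.0, 0.0]
contact_force: [-2.8, 0.5, 6.3]
gripper_width: 0.4
```

Emit:
servo_tool(
  rows=[
    [0, 0, 0, 0.1, 0, 0, 0],
    [0, 0, 0, 0.1, 0, 0, 0],
    [0, 0, 0, 0.1, 0, 0, 0],
    [0, 0, 0, 0, 0, 0, 0],
  ],
)

```text
clock: 14.05
position: [520.1, 133.5, 92.3]
ee_rot: [-0.156, 0.988, -0.0, 0.0]
contact_force: [-2.2, -0.6, 6.8]
gripper_width: -0.1
```

Emit:
servo_tool(
  rows=[
    [0, 0, 0, 0.1, 0, 0, 0],
    [0, 0, 0, 0.1, 0, 0, 0],
    [0, 0, 0, 0, 0, 0, 0],
  ],
)

```text
clock: 14.35
position: [520.1, 133.5, 91.2]
ee_rot: [-0.157, 0.988, -0.0, 0.0]
contact_force: [-4.4, -0.0, 13.2]
gripper_width: 0.0
```

Emit:
servo_tool(
  rows=[
    [0, 0, 0, 0.1, 0, 0, 0],
    [0, 0, 0, 0.05, 0, 0, 0],
    [0, 0, 0, 0, 0, 0, 0],
    [0, 0, 0, 0, 0, 0, 0],
  ],
)

```text
clock: 14.75
position: [520.2, 133.5, 90.5]
ee_rot: [-0.157, 0.988, -0.0, 0.001]
contact_force: [-5.8, -0.6, 17.9]
gripper_width: 0.1
```

NR is seated (17.9 N). Up and over to the far left pin.

Emit:
servo_tool(
  rows=[
    [0, 0, 0, -0.4, 0, 0, 0],
    [0, 0, 0, -1.2, 0, 0, 0],
    [0, 0, 0, -2, 0, 0, 0],
    [0, -1, -0.6, -1.6, 0, 0, 0],
    [0, -2.8, -1.65, 0, 0, 0, 0],
    [0, -3.4, -2, 0, 0, 0, 0],
    [0, -3.4, -2, 0, 0, 0, 0],
    [0, -2.8, -1.7, 0, 0, 0, 0],
    [0, -1.87, -1.1, 0, 0, 0, 0],
    [0, 0, 0, 1, 0, 0, 0],
    [0, 0, 0, 1, 0, 0, 0],
    [0, 0, 0, 0, 0, 0, 0],
  ],
)

```text
clock: 15.95
position: [690.9, 94.3, 117.2]
ee_rot: [-0.156, 0.988, -0.0, -0.003]
contact_force: [-0.5, -0.3, 0.2]
gripper_width: -0.2
```

```bash
python3 - <<'E'
from h import *
s=read_state();print(s["position"],s["contact_force"])
d=get_image("wrist");a=cv2.resize(d["image"][130:330,200:440,::-1],None,fx=2,fy=2)
d=get_image("scene");b=cv2.resize(d["image"][205:285,295:415,::-1],None,fx=2.6,fy=5,interpolation=cv2.INTER_CUBIC)
cv2.imwrite("pics/c4.png",np.hstack([a,b]))
E
```

```text
[690.94360787  94.33832388 117.22987258] [-0.47952935 -0.2769666   0.18978696]
```

View pics/c4.png

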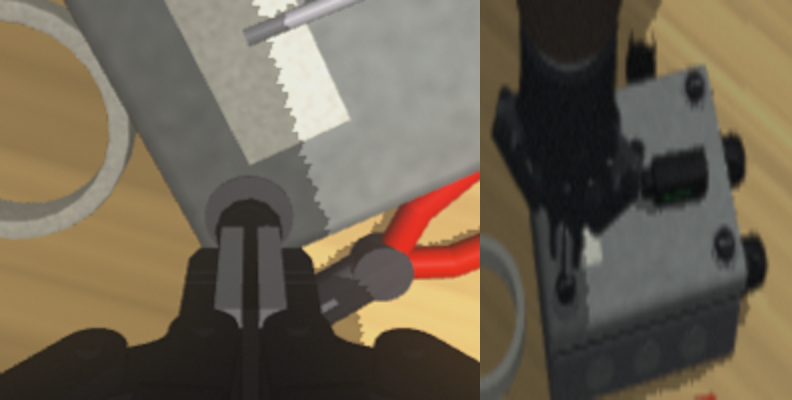

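Aligned with the FL head (the lag settles as before). Pressing FL.

Emit:
servo_tool(
  rows=[
    [0, 0, 0, 0.6, 0, 0, 0],
    [0, 0, 0, 0.5, 0, 0, 0],
    [0, 0, 0, 0.2, 0, 0, 0],
    [0, 0, 0, 0.1, 0, 0, 0],
    [0, 0, 0, 0.1, 0, 0, 0],
    [0, 0, 0, 0.1, 0, 0, 0],
    [0, 0, 0, 0.1, 0, 0, 0],
    [0, 0, 0, 0.1, 0, 0, 0],
    [0, 0, 0, 0, 0, 0, 0],
  ],
)

```text
clock: 16.95
position: [693.0, 94.4, 101.6]
ee_rot: [-0.156, 0.988, -0.0, -0.0]
contact_force: [0.1, 0.3, -0.2]
gripper_width: -0.0
```

Emit:
servo_tool(
  rows=[
    [0, 0, 0, 0.1, 0, 0, 0],
    [0, 0, 0, 0.1, 0, 0, 0],
    [0, 0, 0, 0.1, 0, 0, 0],
    [0, 0, 0, 0.1, 0, 0, 0],
    [0, 0, 0, 0, 0, 0, 0],
  ],
)

```text
clock: 17.45
position: [693.3, 94.5, 99.3]
ee_rot: [-0.156, 0.988, -0.0, 0.0]
contact_force: [-2.6, -0.3, 5.9]
gripper_width: 0.1
```

Emit:
servo_tool(
  rows=[
    [0, 0, 0, 0.1, 0, 0, 0],
    [0, 0, 0, 0.1, 0, 0, 0],
    [0, 0, 0, 0, 0, 0, 0],
  ],
)

```text
clock: 17.75
position: [693.3, 94.5, 97.5]
ee_rot: [-0.157, 0.988, -0.0, 0.001]
contact_force: [-3.6, -0.0, 6.8]
gripper_width: -0.2
```

Emit:
servo_tool(
  rows=[
    [0, 0, 0, 0.1, 0, 0, 0],
    [0, 0, 0, 0.1, 0, 0, 0],
    [0, 0, 0, 0.1, 0, 0, 0],
    [0, 0, 0, 0.1, 0, 0, 0],
    [0, 0, 0, 0, 0, 0, 0],
  ],
)

```text
clock: 18.25
position: [693.3, 94.5, 93.4]
ee_rot: [-0.156, 0.988, -0.0, 0.0]
contact_force: [-1.9, 0.8, 7.0]
gripper_width: 0.3
```

Emit:
servo_tool(
  rows=[
    [0, 0, 0, 0.1, 0, 0, 0],
    [0, 0, 0, 0.1, 0, 0, 0],
    [0, 0, 0, 0, 0, 0, 0],
  ],
)

```text
clock: 18.55
position: [693.3, 94.5, 92.1]
ee_rot: [-0.157, 0.988, -0.0, 0.001]
contact_force: [-3.9, 0.5, 8.2]
gripper_width: 0.1
```

Emit:
servo_tool(
  rows=[
    [0, 0, 0, 0.1, 0, 0, 0],
    [0, 0, 0, 0.1, 0, 0, 0],
    [0, 0, 0, 0.1, 0, 0, 0],
    [0, 0, 0, 0, 0, 0, 0],
    [0, 0, 0, 0, 0, 0, 0],
  ],
)

```text
clock: 19.05
position: [693.4, 94.5, 91.0]
ee_rot: [-0.157, 0.988, -0.0, 0.001]
contact_force: [-6.3, -0.6, 15.0]
gripper_width: -0.1
```

One last small push, then retract straight up and to the side.

Emit:
servo_tool(
  rows=[
    [0, 0, 0, 0.08, 0, 0, 0],
    [0, 0, 0, 0, 0, 0, 0],
    [0, 0, 0, 0, 0, 0, 0],
  ],
)

```text
clock: 19.35
position: [693.4, 94.5, 90.7]
ee_rot: [-0.157, 0.988, -0.0, 0.001]
contact_force: [-6.7, 0.4, 15.7]
gripper_width: 0.0
```

Emit:
servo_tool(
  rows=[
    [0, 0, 0, -0.4, 0, 0, 0],
    [0, 0, 0, -1.2, 0, 0, 0],
    [0, 0, 0, -3, 0, 0, 0],
    [0, 0, 0, -4, 0, 0, 0],
    [0, 0, 0, -4, 0, 0, 0],
    [0, 2, -2, -3, 0, 0, 0],
    [0, 2.5, -3, -2, 0, 0, 0],
    [0, 2.5, -3, 0, 0, 0, 0],
    [0, 2.5, -3, 0, 0, 0, 0],
    [0, 2, -2, 0, 0, 0, 0],
    [0, 0, 0, 0, 0, 0, 0],
    [0, 0, 0, 0, 0, 0, 0],
  ],
)

```text
clock: 20.55
position: [623.9, -65.1, 262.3]
ee_rot: [-0.156, 0.988, 0.0, 0.0]
contact_force: [0.4, 0.4, 0.3]
gripper_width: 0.2
```

```bash
python3 - <<'E'
from h import *
s=read_state();print(s["position"],s["contact_force"])
b=(295,200,420,295);d=get_image("scene")
for c,a,w in dark(d,b,45): print(c.round(1),a,onz(d,c,82).round(1))
cv2.imwrite("pics/f.png",cv2.resize(d["image"][190:310,260:420,::-1],None,fx=5,fy=5,interpolation=cv2.INTER_CUBIC))
E
```

```text
[623.87584482 -65.12162802 262.29816276] [0.41320618 0.42228485 0.32345009]
[356.3 217.2] 64 [536.   82.5  82. ]
[377.  222.2] 22 [522.1 134.5  82. ]
[319.6 228.8] 5 [618.   24.4  82. ]
[319.5 231.9] 16 [626.2  29.4  82. ]
[392.4 236.4] 50 [541.3 186.5  82. ]
[369.7 240.3] 222 [581.8 145.9  82. ]
[324.2 274.6] 109 [722.7 104.7  82. ]
[388.4 253.7] 27 [592.5 201.4  82. ]
[399.9 257.3] 63 [587.  228.5  82. ]
[327.  261.6] 8 [689.8  91.5  82. ]
[327.  264.9] 19 [697.3  96.3  82. ]
[365.5 268.5] 34 [657.6 175.6  82. ]
[386.7 271.7] 51 [638.9 220.3  82. ]
[367.6 275.3] 38 [670.7 188.3  82. ]
[339.  272.9] 17 [700.7 130.7  82. ]
[326.5 275. ] 6 [720.7 109.7  82. ]
[350.  277.8] 41 [698.1 158.   82. ]
```

View pics/f.png

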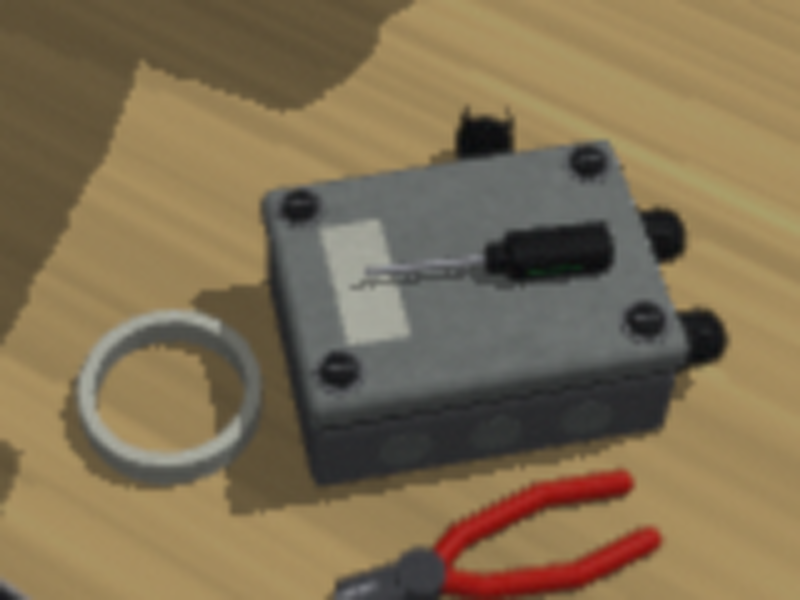

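All four heads lie flat on the lid. The glands and screwdriver are within about 0.3 px of their first positions, and the arm is clear. Handing in.

```bash
python3 -c "
from bench import *
print(job_done())"
```

```text
the job is handed in; nothing more can be done
None
```

I pressed the four lid pins home in the order near left, far right, near right, far left, using the shut fingertips, and handed the job in at about 20.6 s. No verdict was reported.

- **Pins:** each one slid at about 6–7 N, and the force then rose steadily to 16–19 N on the gasket. That is well under the 40 N limit. The tool stood within 1 mm of the same height (90–91 mm) at the end of all four presses.
- **Last picture:** all four heads lie flat on the lid. The glands, box and screwdriver are within about 0.3 px of where they started, the tape roll and pliers look unmoved, and the arm is clear with no contact force. I did not check the spray can, cup and spare gland by measurement; the arm passed well clear of them.
- **Disagreements:** the wrist and fixed cameras differed by about 1.3 mm on the pin positions, so I used the mean. Each press also showed 4–7 N of sideways force, but the box did not visibly move.

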